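Set the running clearance of a specimen stage's clamp screw

TASK

The clamp screw of the micrometer specimen stage needs its running clearance set. Lift the resin-mounted specimen off the carriage, where it stands in the way of the screw, and set it down gently, upright with its metal face up, in the empty half of the specimen tray. Then turn the wing screw clockwise (seen from above) until it seats, back it off a quarter turn and finish holding it there in the fingers, still and not let go, ready for the lock nut to be tightened; leave the other mount, the objective and the bottle where they are.

Things in the scene. Friction and masses are not known exactly. Their poses are not given: they have to be found in the camera images.
- stage: Single-axis micrometer specimen stage, fixed: bed 120 x 250 mm (x by y) with a slideway along y, and a black carriage 110 x 130 mm in the middle, its flat top 40 mm above the bench; it does not slide. End plates 46 mm high at y = +-119 mm; a micrometer head sticks out at -y to y = -203 mm. Origin: centre of the underside, at bench height. Wing screw at (0, -25) mm, specimen seat at (0, +25) mm.
- wing_screw: Steel wing head of the clamp screw, axis vertical. Origin on the axis under its hub, 50 mm above the bench when seated. Hub 20 mm across, 5 mm high; above it two flat wings, 50 mm over both along its x, 12 mm thick along its y, 5 to 29 mm above the origin (web between them to 21): grip across, fingertips above the hub. Right-hand thread, pitch 1.5 mm. Stays where left (friction 0.06 N m).
- screw_turn (a joint): Turn of the wing screw, rad: 0 = seated (hard stop), positive = backed off, counter-clockwise seen from above. Starts 0.9 to 2.7 rad backed off; top of range 4.5. A quarter turn back from the seat is 1.571.
- specimen_seat (a point): Centre of the top of the raised round steel seat on the carriage, 50 mm across, 46 mm above the bench, 50 mm from the screw axis; the specimen starts on it.
- specimen: The specimen to clear away: upright cylinder of black resin, 40 mm diameter, 30 mm high, about 70 g, with a small steel piece showing in its top face. Starts standing on the stage's specimen seat, only 5 mm or so clear of the wings' sweep. Origin at the centre of its underside, z up.
- tray: White plastic specimen tray, fixed, 210 x 115 mm (its x by its y), walls 16 mm high and 4 mm thick, floor 4 mm above the bench, one cross wall at its middle making two halves. Origin: centre of its underside. The half at its -x side is empty, the other holds another mount.
- tray_empty (a point): Centre of the floor of the empty half of the tray, 4 mm above the bench, axes as the tray's; the half is about 99 mm along x by 107 mm along y.
- tray_mount: Bystander: another black resin mount, 40 mm diameter, 22 mm high, standing in the other half of the tray. Origin at the centre of its underside.
- objective: Bystander: microscope objective, 30 mm diameter, 49 mm high, standing on the bench beyond the stage. Origin at the centre of its underside.
- etchant: Bystander: closed brown bottle, 48 mm diameter, 105 mm high, standing on the bench beyond the work. Origin at the centre of its underside.

How it is judged:
By the outcome, as a careful person would: the job done as asked, in the order asked, and still so for the second after the job is handed in, while the arm keeps its last pose, push and grip.
It also fails if it takes over 64 s, if anything falls off the work surface, if the arm or the gripper's body presses on something with over 40 N, if the wrist force passes 120 N, or if a joint passes its speed limit or range.

ROBOT

A 7-joint arm with a two-finger parallel gripper is mounted at the origin on the work surface. World frame = base frame: x ahead of the robot, y to its left, z up, the work surface at z = 0. Lengths are in m, angles in rad, forces in N, time in s.
With the tool pointing down it reaches from about 0.425 to 0.975 m from the base axis. Payload 16.7 kg.
Tool frame: the origin (TCP) lies midway between the tips of the shut fingers; the grasp point (between the pads) lies behind it (r.tcp_to_grasp is the z of the grasp point in the tool frame, in m); z points along the fingers, y is the line along which they close (so a half turn about z gives the same grasp; the last joint's range is limited). The gripper opens to 85 mm and grips with 20 to 120 N. Pads are 22 mm wide; open, the fingers measure 114 mm over their backs; the gripper's body (76 mm by 85 mm) begins 54 mm behind the grasp point. The pads swing forward as they close: fully open they stand 13 mm farther back than shut.
Start: joints at [0.992, 0.426, 0.074, 1.606, -0.034, 1.111, -0.067], TCP at [0.281, -0.614, 0.231] pointing down, gripper open.
Joint ranges: [-2.85, 2.85], [-0.5, 2.14], [-1.23, 1.37], [0.21, 2.46], [-1.02, 4.16], [0.16, 2.05], [-2.73, 2.73]. Speed limits (rad/s): [1.89, 1.89, 2.39, 2.39, 3.01, 3.01, 3.01].

INTERFACE

Orientations are given as a rotation vector (axis times angle).
In Python, from cell import r gives the robot as it stands.
- The arm moves only by the tool pendant, called after ">>>" by a JSON object that holds its "api" and its "payload". Schema: {"type":"object","properties":{"plan":{"type":"string"},"only":{"type":"string"},"quiet":{"type":"boolean"},"lines":{"type":"string"}},"required":["plan"],"additionalProperties":false}. plan is a string of 1 to 8 rows, parted by semicolons, with the numbers parted by spaces; each row has 5 numbers: dx, dy, dz in shares of the most that a row can go, 1 being 50 mm, then a turn about the tool's z in units of 0.2 rad, then the finger opening in m; each row shifts and turns the commanded pose from where the row before left it, along the tool's axes as they then stand; what a row does not reach is not made up. A row lasts 1/10 s, in which the tool goes at most 0.05 m and 0.15 rad, less where a joint would pass 70% of its speed; a pose out of reach is approached as far as the arm can. The fingers move at their own pace and stop on an object; the grip force is fixed at half the most. Time passes only in rows, so rows that do not move let the fingers close. The tool returns the time, the measured TCP pose, the force, the opening and the grip force at its end. only (a regular expression) keeps the lines of the reply that match it, lines (a string "A,B") keeps lines A to B, and quiet returns only ok. Input that does not fit is refused with a message, and nothing moves.
- r.observe(): the state, without advancing time (a new reading comes with each control period).
- r.get_image(name): name is "scene" or "top" or "wrist"; returns a dict with "img" (480x640x3 uint8, red, green, blue), "vfov" (degrees; the focal length in pixels is half the picture's height over the tangent of half this angle, whatever the lens; pixels are square), "cx", "cy" (the principal point, pixels), "view" (4x4, takes a point from world to camera coordinates). Camera axes: x right, y down, z forward; pixel columns grow to the right and rows downward; lengths in m; the calibration is good to about 2 mm. A picture is of the moment at which its call begins. There is no depth.
- r.hand_in(): hands the job in; it is judged then, once.
The state is a dict: "time": time; "qpos": joint angles; "qd": joint speeds; "joint_efforts": joint torques, N m; "ee_pos": TCP position; "tool_rot": TCP orientation; "force": force on the tool from outside, world axes, zero at the start; "torque": the same for the moment, N m; "gripper_width": finger opening in m; "gripper_force": force on a finger pad.
Only numpy, scipy, OpenCV 4.12 (cv2) and the standard library are available. Lean on these libraries where they do the work, as an engineer would, in place of code of your own. Each camera call takes 0.05 s, during which the arm holds its last target. There are 200 camera calls.

## Working session

There is one attempt and no reset: what is moved stays moved. The work goes in short steps, Python scripts to look and compute and a tool call to move; the robot and the scene stay as the last step left them, time stands still between calls to the robot, and variables do not carry over. Pictures are saved under pics/ and viewed, at most 10 in all, crops included, and the job is handed in when it is done.

```bash
ls; mkdir -p pics
```

Run:
```python
from cell import r
import cv2,numpy as np
for n in ["scene","top"]:
    d=r.get_image(n); cv2.imwrite(f"pics/{n}0.png",d["img"][:,:,::-1]); print(n,d["vfov"],d["cx"],d["cy"],np.round(d["view"],4).tolist())
s=r.observe(); print(s["ee_pos"],s["tool_rot"],s["gripper_width"],r.tcp_to_grasp,s["time"])
```

```text
cell.py
pics
scene 45.487344275316694 315.89692046863127 239.29782865753407 [[0.6417, 0.7669, 0.0113, -0.4183], [0.5849, -0.4797, -0.6541, -0.2807], [-0.4962, 0.4264, -0.7563, 1.3585], [0.0, 0.0, 0.0, 1.0]]
top 51.787247569776845 323.9001867661072 239.80232592836538 [[-0.0181, -0.9998, -0.0088, 0.0478], [-0.9956, 0.0189, -0.0923, 0.6045], [0.0924, 0.0071, -0.9957, 0.8432], [0.0, 0.0, 0.0, 1.0]]
[ 0.28110018 -0.61326582  0.23069472] [-3.06822108e+00 -6.69711406e-01  4.82684888e-04] 0.08516516288705529 -0.0187 0.1
```
View pics/scene0.png

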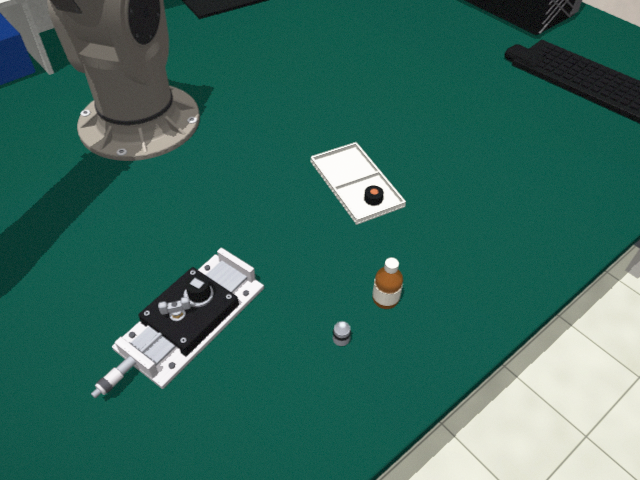

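View pics/top0.png

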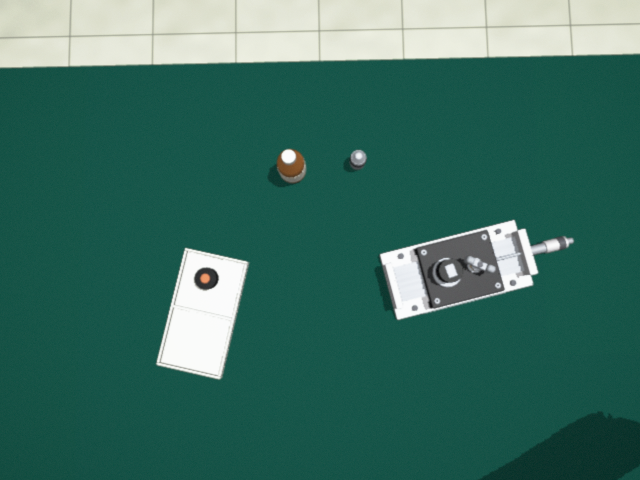

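The scene view shows the stage at about (185,315) px. The specimen is at (199,290), the screw at (177,306), and the tray's empty half is the one nearer the robot. In the top view the specimen is at (450,271), the screw at (481,265) and the empty half at (197,340). I'll enlarge both.

Run:
```python
import cv2,numpy as np
t=cv2.imread("pics/top0.png")[235:310,415:515]; s=cv2.imread("pics/scene0.png")[265:340,135:235]
t=cv2.resize(t,None,fx=4,fy=4,interpolation=3); s=cv2.resize(s,None,fx=4,fy=4,interpolation=3)
k=cv2.imread("pics/top0.png")[240:385,150:255]; k2=cv2.imread("pics/scene0.png")[135:230,300:415]
k=cv2.resize(k,None,fx=2,fy=2,interpolation=3);k2=cv2.resize(k2,None,fx=3,fy=3,interpolation=3)
o=np.zeros((595,800,3),np.uint8); o[:300,:400]=t;o[:300,400:]=s;o[300:590,:210]=k;o[300:585,400:745]=k2
cv2.imwrite("pics/crop1.png",o)
```

View pics/crop1.png

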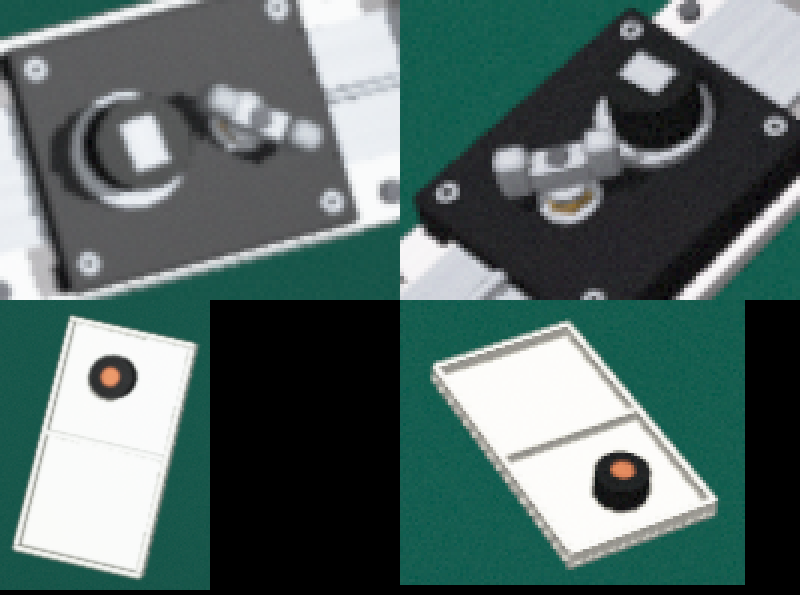

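The crop shows the four carriage screws, the metal piece on the specimen (top 146,139; scene 648,72), the wing tops (top 228,100 and 308,132; scene 602,142 and 513,158) and the tray corners. Next I'll triangulate them.

Create h.py:
```python
import numpy as np, cv2
C={"scene":(45.487344,315.897,239.298,[[0.6417,0.7669,0.0113,-0.4183],[0.5849,-0.4797,-0.6541,-0.2807],[-0.4962,0.4264,-0.7563,1.3585]]),
"top":(51.787248,323.900,239.802,[[-0.0181,-0.9998,-0.0088,0.0478],[-0.9956,0.0189,-0.0923,0.6045],[0.0924,0.0071,-0.9957,0.8432]])}
def P(c):
    f=240/np.tan(np.radians(c[0])/2); return np.array([[f,0,c[1]],[0,f,c[2]],[0,0,1]])@np.array(c[3])[:3]
def tri(ca,a,cb,b):
    X=cv2.triangulatePoints(P(ca),P(cb),np.float64(a).reshape(2,1),np.float64(b).reshape(2,1)).ravel(); return X[:3]/X[3]
def onz(c,p,z):
    V=np.array(c[3])[:3]; f=240/np.tan(np.radians(c[0])/2)
    R,t=V[:,:3],V[:,3]; o=-R.T@t; d=R.T@np.array([(p[0]-c[1])/f,(p[1]-c[2])/f,1]); return o+d*(z-o[2])/d[2]
```

Run:
```python
from h import *
np.set_printoptions(precision=4,suppress=True)
T=lambda u,v:(415+u/4-.4,235+v/4-.4); S=lambda u,v:(135+(u-400)/4-.4,265+v/4-.4)
T2=lambda u,v:(150+u/2-.25,240+(v-300)/2-.25); S2=lambda u,v:(300+(u-400)/3-.33,135+(v-300)/3-.33)
for n,a,b in [("++",(35,70),(775,126)),("-+",(88,263),(630,30)),("+-",(277,8),(595,296)),("--",(332,202),(447,191)),("spec",(146,139),(648,72)),("wing+",(228,100),(602,142)),("wing-",(308,132),(513,158)),("web",(268,117),(560,158))]:
    print(n,tri(C["top"],T(*a),C["scene"],S(*b)))
for n,a,b in [("c1",(71,318),(715,502)),("c2",(196,344),(570,563)),("c3",(142,577),(434,366)),("c4",(14,549),(569,324)),("mount",(110,377),(623,470))]:
    for m in [b]: print(n,tri(C["top"],T2(*a),C["scene"],S2(*m)), onz(C["top"],T2(*a),.016))
```

```text
++ [ 0.5794 -0.1357  0.0392]
-+ [ 0.4957 -0.1557  0.0392]
+- [ 0.6044 -0.2401  0.0423]
-- [ 0.5202 -0.2606  0.0401]
spec [ 0.5476 -0.173   0.077 ]
wing+ [ 0.564  -0.2068  0.0753]
wing- [ 0.5498 -0.2388  0.0776]
web [ 0.5571 -0.2236  0.0718]
c1 [0.5951 0.286  0.0106] [0.5951 0.2849 0.016 ]
c2 [0.57   0.1746 0.0045] [0.5697 0.1731 0.016 ]
c3 [0.3676 0.2224 0.0144] [0.3672 0.221  0.016 ]
c4 [0.3924 0.3353 0.0109] [0.3931 0.3334 0.016 ]
mount [0.5416 0.2477 0.0243] [0.5418 0.2497 0.016 ]
```

Add to h.py:
```python
from scipy.spatial.transform import Rotation as Ro
def to(x,y,z,ydeg):
    "tool-axis shift and turn; ydeg = wanted world angle of tool y (mod 180)"
    from cell import r
    s=r.observe(); R=Ro.from_rotvec(s["tool_rot"]).as_matrix(); d=R.T@(np.array([x,y,z])-s["ee_pos"])
    a=np.degrees(np.arctan2(R[1,1],R[0,1])); t=-(ydeg-a); t=(t+90)%180-90
    print("y ang %.2f"%a,"tilt",np.round(R[:,2],4),"d(before turn)",np.round(d,4),"turn",round(np.radians(t),4),"q",np.round(s["qpos"],3),"F",np.round(s["force"],2),"M",np.round(s["torque"],3),"t",s["time"],"w",s["gripper_width"])
```

```bash
python3 -c "
from h import *
to(.547,-.185,.22,13.45)"
```

```text
y ang -65.37 tilt [-5.e-04  1.e-03 -1.e+00] d(before turn) [ 0.4202 -0.2785  0.011 ] turn -1.3757 q [ 0.991  0.427  0.074  1.607 -0.034  1.111 -0.067] F [0.69 0.36 0.29] M [-0.035  0.032 -0.016] t 0.1 w 0.08516516288705529
```

The manual's scale: shifts go in shares of 50 mm and turns go in units of 0.2 rad. Converting my numbers, 0.04 m is 0.8, -0.0265 m is -0.53.

>>> {"api": "pendant", "payload": {"plan": "0.8 -0.53 0 0 0.085;0.8 -0.53 0 0 0.085;0.8 -0.53 0 0 0.085;0.8 -0.53 0 0 0.085;0.8 -0.53 0 0 0.085;0.8 -0.53 0 0 0.085;0.8 -0.53 0 0 0.085;0.8 -0.53 0 0 0.085"}}

```text
time: 0.9
ee_pos: [0.4844, -0.2857, 0.2313]
tool_rot: [-3.069, -0.67, 0.0]
force: [0.3, -0.7, 0.2]
gripper_width: 0.0851
gripper_force: 0.0
```

```bash
python3 -c "
from h import *
to(.547,-.185,.22,13.45)"
```

```text
y ang -65.38 tilt [-1.e-04  1.e-04 -1.e+00] d(before turn) [ 0.0989 -0.0655  0.0113] turn -1.3759 q [ 0.501  0.247 -0.098  1.856  0.028  1.04  -0.749] F [ 0.32 -0.74  0.21] M [ 0.024 -0.022  0.012] t 0.9 w 0.08506220049525029
```

Scaled: 0.04 m is 0.8, -0.026 m is -0.52, -0.15 rad is -0.75.

>>> {"api": "pendant", "payload": {"plan": "0.8 -0.52 0.08 0 0.085;0.8 -0.52 0.08 0 0.085;0.38 -0.26 0.06 0 0.085;0 0 0 -0.75 0.085;0 0 0 -0.75 0.085;0 0 0 -0.75 0.085;0 0 0 -0.75 0.085;0 0 0 -0.75 0.085"}}

```text
time: 1.7
ee_pos: [0.5465, -0.1871, 0.22]
tool_rot: [-2.605, -1.755, 0.001]
force: [0.4, -0.1, -0.4]
gripper_width: 0.0854
gripper_force: 0.0
```

>>> {"api": "pendant", "payload": {"plan": "0 0 0 -0.75 0.085;0 0 0 -0.75 0.085;0 0 0 -0.75 0.085;0 0 0 -0.75 0.085;0 0 0 -0.13 0.085;0 0 0 0 0.085"}}

```text
time: 2.3
ee_pos: [0.5466, -0.1873, 0.2201]
tool_rot: [-1.949, -2.463, -0.0]
force: [-0.5, 0.9, -0.3]
gripper_width: 0.0851
gripper_force: 0.0
```

```bash
python3 - <<'E'
from h import *
from cell import r
to(.547,-.185,.22,13.45)
d=r.get_image("wrist"); cv2.imwrite("pics/w1.png",d["img"][:,:,::-1]); np.save("w1.npy",np.array([d["vfov"],d["cx"],d["cy"]]+list(np.array(d["view"]).ravel())))
E
```

```text
y ang 13.28 tilt [-4.e-04  3.e-04 -1.e+00] d(before turn) [0.0021 0.001  0.0001] turn -0.003 q [ 0.532  0.304 -0.38   1.82   0.129  1.042  0.334] F [-0.53  0.95 -0.32] M [-0.021 -0.022  0.003] t 2.3 w 0.0851000330125896
```

View pics/w1.png

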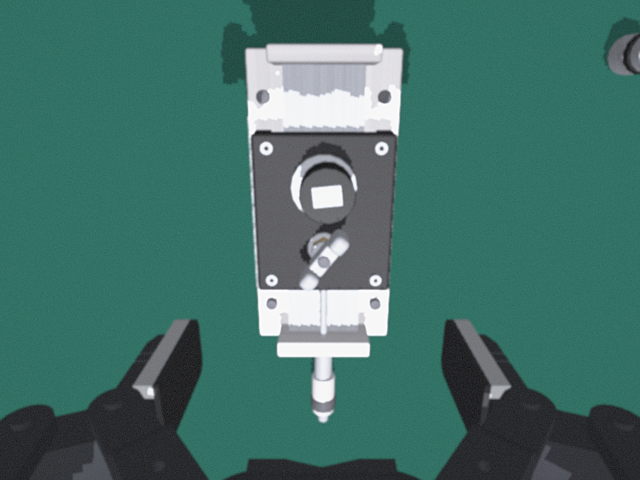

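The wrist view shows the specimen top at about (328,195), the wings from (342,242) to (308,284), and the carriage screws at (266,148), (382,148), (271,281) and (376,281). I'll enlarge the middle.

Run:
```python
import cv2
t=cv2.imread("pics/w1.png")[140:300,250:400]; cv2.imwrite("pics/w1c.png",cv2.resize(t,(562,600),interpolation=3))
```

```text
(no output)
```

View pics/w1c.png

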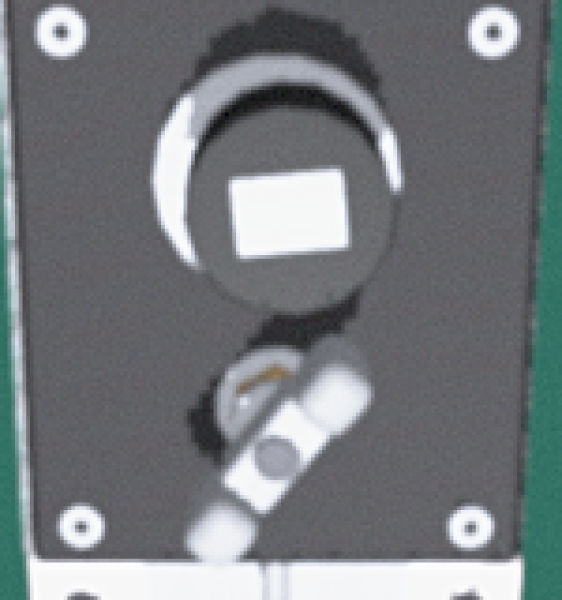

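Add to h.py:
```python
def ld(f):
    a=np.load(f); return (a[0],a[1],a[2],a[3:].reshape(4,4))
```

Run:
```python
from h import *
np.set_printoptions(precision=4,suppress=True)
c=ld("w1.npy"); W=lambda u,v:(250+(u+.5)/3.747-.5,140+(v+.5)/3.75-.5)
S=lambda u,v:(135+(u-400)/4-.4,265+v/4-.4)
for n,p,z in [("++",(61,32),.04),("+-",(81,526),.04),("-+",(493,31),.04),("--",(470,526),.04),("spec",(290.5,210),.076),("web",(278,459),.071),("wA",(218,532),.079),("wB",(337,394),.079)]:
    print(n,onz(c,W(*p),z))
for n,p,s in [("metal",(290,213),(648,72)),("web",(278,459),(560,158)),("wB",(337,394),(602,142)),("wA",(218,532),(513,158))]: print(n,tri(c,W(*p),C["scene"],S(*s)))
```

```text
++ [ 0.4952 -0.1576  0.04  ]
+- [ 0.5199 -0.2629  0.04  ]
-+ [ 0.5791 -0.1375  0.04  ]
-- [ 0.6039 -0.2431  0.04  ]
spec [ 0.5458 -0.174   0.076 ]
web [ 0.5556 -0.2248  0.071 ]
wA [ 0.5469 -0.2392  0.079 ]
wB [ 0.5626 -0.206   0.079 ]
metal [ 0.5465 -0.1735  0.0763]
web [ 0.5567 -0.2231  0.071 ]
wB [ 0.5637 -0.2065  0.0748]
wA [ 0.5483 -0.2389  0.0762]
```

```bash
python3 -c "
from h import *
to(.5455,-.1742,.047,13.45)"
```

```text
y ang 13.23 tilt [-3.e-04  2.e-04 -1.e+00] d(before turn) [0.0129 0.002  0.1732] turn -0.0039 q [ 0.531  0.304 -0.379  1.82   0.129  1.042  0.333] F [ 0.39 -0.25  0.77] M [ 0.054  0.022 -0.002] t 2.35 w 0.08471972646763529
```

Scaled: 0.04 m is 0.8, 0.03 m is 0.6, -0.004 rad is -0.02.

>>> {"api": "pendant", "payload": {"plan": "0.258 0.04 0.8 -0.02 0.085;0 0 0.8 0 0.085;0 0 0.8 0 0.085;0 0 0.6 0 0.085;0 0 0.3 0 0.085;0 0 0.16 0 0.07;0 0 0 0 0.06;0 0 0 0 0.05"}}

```text
time: 3.15
ee_pos: [0.5465, -0.1744, 0.0485]
tool_rot: [1.941, 2.469, 0.001]
force: [0.1, -0.2, 0.2]
gripper_width: 0.05
gripper_force: 0.0
```

```bash
python3 -c "
from h import *
to(.5455,-.1742,.047,13.45)"
```

```text
y ang 13.65 tilt [ 1.6e-03 -5.0e-04 -1.0e+00] d(before turn) [ 0.0004 -0.0009  0.0015] turn 0.0035 q [ 0.464  0.511 -0.336  1.959  0.25   0.71   0.215] F [ 0.06 -0.24  0.18] M [ 0.006  0.026 -0.015] t 3.15 w 0.050023525817748805
```

Scaled: 0.001 m is 0.02.

>>> {"api": "pendant", "payload": {"plan": "0 0 0.02 0 0.044;0 0 0 0 0.04;0 0 0 0 0.036;0 0 0 0 0.034;0 0 0 0 0.034;0 0 0 0 0.034"}}

```text
time: 3.75
ee_pos: [0.5462, -0.1744, 0.0475]
tool_rot: [1.94, 2.469, 0.001]
force: [-2.0, 0.7, 11.0]
gripper_width: 0.0384
gripper_force: 59.2
```

```bash
python3 -c "
from h import *
to(.5455,-.1742,.047,13.45)"
```

```text
y ang 13.67 tilt [ 1.4e-03 -6.0e-04 -1.0e+00] d(before turn) [ 0.0004 -0.0007  0.0005] turn 0.0039 q [ 0.463  0.512 -0.335  1.96   0.251  0.708  0.215] F [-1.98  0.72 10.96] M [0.134 0.621 0.036] t 3.75 w 0.03843559045502066
```

>>> {"api": "pendant", "payload": {"plan": "0 0 -0.06 0 0.034;0 0 -0.14 0 0.034;0 0 -0.4 0 0.034;0 0 -0.6 0 0.034;0 0 -0.6 0 0.034;0 0 0 0 0.034"}}

```text
time: 4.35
ee_pos: [0.5477, -0.1747, 0.1407]
tool_rot: [1.938, 2.466, 0.003]
force: [-0.3, 0.4, -1.1]
gripper_width: 0.0386
gripper_force: 60.3
```

Run:
```python
from h import *
from cell import r
to(.4312,.266,.1375,-13.5)
d=r.get_image("wrist"); cv2.imwrite("pics/w2.png",d["img"][:,:,::-1])
```

```text
y ang 13.68 tilt [ 0.0057 -0.0017 -1.    ] d(before turn) [ 0.4557 -0.009   0.0018] turn 0.4743 q [ 0.5    0.386 -0.375  1.904  0.181  0.879  0.274] F [-0.29  0.44 -1.15] M [ 0.022 -0.017  0.034] t 4.35 w 0.03857894388328281
```

View pics/w2.png

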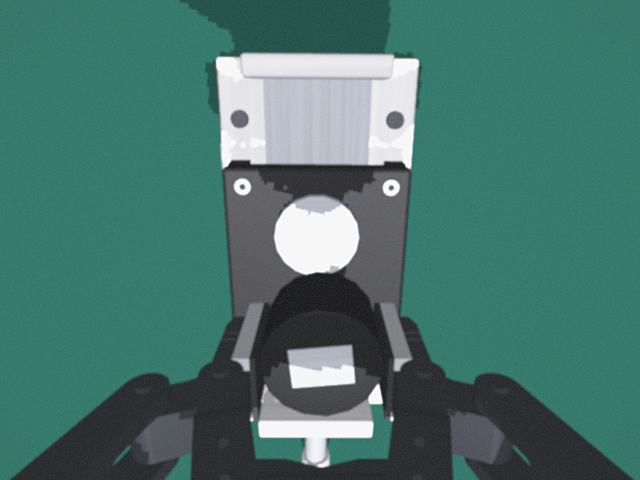

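The specimen is held centred between the pads at (320,360) px, and the bare seat shows at (317,235). Next it goes to the tray.

Scaled: 0.045 m is 0.9, 0.04 m is 0.8.

>>> {"api": "pendant", "payload": {"plan": "0.5 0 0 0 0.034;0.8 -0.02 0 0 0.034;0.9 -0.02 0 0 0.034;0.9 -0.02 0 0 0.034;0.9 -0.02 0 0 0.034;0.9 -0.02 0 0 0.034;0.9 -0.02 0 0 0.034;0.8 -0.02 0 0 0.034"}}

```text
time: 5.2
ee_pos: [0.4595, 0.1466, 0.136]
tool_rot: [-1.94, -2.471, 0.001]
force: [0.1, -0.3, 0.2]
gripper_width: 0.0388
gripper_force: 60.3
```

>>> {"api": "pendant", "payload": {"plan": "0.8 -0.02 0 0 0.034;0.8 -0.02 0 0 0.034;0.6 -0.02 0 0 0.034;0 0 0 0.6 0.034;0 0 0 0.6 0.034;0 0 0 0.6 0.034;0 0 0 0.57 0.034;0 0 0 0 0.034"}}

```text
time: 6.0
ee_pos: [0.4314, 0.2507, 0.1358]
tool_rot: [-2.468, -1.943, 0.001]
force: [-0.4, 0.5, -0.3]
gripper_width: 0.0383
gripper_force: 60.3
```

Run:
```python
from h import *
from cell import r
to(.4312,.266,.04,-13.5)
d=r.get_image("wrist"); cv2.imwrite("pics/w3.png",d["img"][:,:,::-1])
np.save("w3.npy",np.array([d["vfov"],d["cx"],d["cy"]]+list(np.array(d["view"]).ravel())))
```

```text
y ang -13.58 tilt [-8.e-04 -5.e-04 -1.e+00] d(before turn) [ 0.0149 -0.0037  0.0958] turn -0.0014 q [-0.234  0.295 -0.488  2.061  0.186  0.828 -1.067] F [-0.35  0.5  -0.35] M [-0.014  0.005  0.016] t 6.0 w 0.03826187751664949
```

View pics/w3.png

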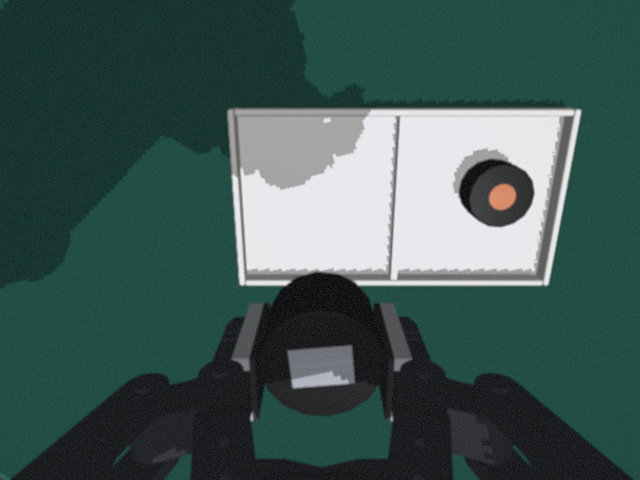

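The wrist view shows the empty half between (236,112) and (397,112) at the top and (242,283) and (393,283) at the bottom.

Run:
```python
from h import *
c=ld("w3.npy"); X=np.array([onz(c,p,.016) for p in [(230,109),(580,109),(548,285),(242,285)]]); print(X.round(4)); m=X.mean(0)
u=X[1]-X[0]; u/=np.linalg.norm(u); print(m, np.degrees(np.arctan2(u[1],u[0])), m-.0515*u)
```

```text
[[0.3943 0.3325 0.016 ]
 [0.5956 0.284  0.016 ]
 [0.5696 0.1722 0.016 ]
 [0.3675 0.2209 0.016 ]]
[0.4817478  0.25239254 0.016     ] -13.552947218706544 [0.43168188 0.26446125 0.016     ]
```

>>> {"api": "pendant", "payload": {"plan": "0.278 -0.066 0.4 0 0.034;0 0 0.6 0 0.034;0 0 0.6 0 0.034;0 0 0.5 0 0.034;0 0 0.28 0 0.034;0 0 0.1 0 0.034;0 0 0 0 0.034"}}

```text
time: 6.75
ee_pos: [0.4317, 0.2653, 0.0123]
tool_rot: [-2.465, -1.947, 0.001]
force: [-0.6, -0.0, -0.4]
gripper_width: 0.0384
gripper_force: 60.3
```

```bash
python3 -c "
from h import *
to(.4315,.265,.0055,-13.5)"
```

```text
y ang -13.40 tilt [-6.e-04 -1.e-04 -1.e+00] d(before turn) [-0.0003 -0.0002  0.0068] turn 0.0018 q [-0.342  0.503 -0.406  2.117  0.351  0.586 -1.231] F [-0.6  -0.01 -0.4 ] M [0.012 0.007 0.001] t 6.75 w 0.038368214890597586
```

>>> {"api": "pendant", "payload": {"plan": "0 0 0.05 0 0.034;0 0 0.03 0 0.034;0 0 0.02 0 0.034;0 0 0.01 0 0.034;0 0 0 0 0.034"}}

```text
time: 7.25
ee_pos: [0.432, 0.2653, 0.007]
tool_rot: [2.467, 1.946, 0.001]
force: [-0.7, 0.6, 0.3]
gripper_width: 0.038
gripper_force: 60.3
```

```bash
python3 -c "
from h import *
to(.4315,.265,.0055,-13.5)"
```

```text
y ang -13.47 tilt [ 3.e-04  2.e-04 -1.e+00] d(before turn) [-0.0004 -0.0004  0.0015] turn 0.0006 q [-0.347  0.511 -0.4    2.119  0.358  0.575 -1.239] F [-0.72  0.58  0.27] M [ 0.019 -0.028  0.031] t 7.25 w 0.038033122677221566
```

Scaled: 0.0007 m is 0.014.

>>> {"api": "pendant", "payload": {"plan": "0 0 0.014 0 0.034;0 0 0 0 0.034"}}

```text
time: 7.45
ee_pos: [0.4318, 0.2652, 0.0061]
tool_rot: [-2.467, -1.946, 0.0]
force: [-0.7, -0.3, -0.5]
gripper_width: 0.0386
gripper_force: 60.3
```

>>> {"api": "pendant", "payload": {"plan": "0 0 0.012 0 0.034;0 0 0 0 0.034"}}

```text
time: 7.65
ee_pos: [0.4319, 0.2653, 0.0056]
tool_rot: [-2.467, -1.946, -0.0]
force: [-0.2, -0.1, 1.8]
gripper_width: 0.0383
gripper_force: 60.5
```

Scaled: 0.0004 m is 0.008.

>>> {"api": "pendant", "payload": {"plan": "0 0 0.008 0 0.034;0 0 0 0 0.034"}}

```text
time: 7.85
ee_pos: [0.4319, 0.2653, 0.0055]
tool_rot: [2.466, 1.946, 0.0]
force: [-3.0, -2.5, 10.7]
gripper_width: 0.0383
gripper_force: 61.5
```

>>> {"api": "pendant", "payload": {"plan": "0 0 0 0 0.04;0 0 0 0 0.044;0 0 0 0 0.05;0 0 0 0 0.056;0 0 0 0 0.058;0 0 -0.2 0 0.058;0 0 -0.6 0 0.058;0 0 -0.6 0 0.058"}}

```text
time: 8.65
ee_pos: [0.4313, 0.2652, 0.0762]
tool_rot: [-2.466, -1.946, 0.002]
force: [0.9, -0.3, 0.1]
gripper_width: 0.0582
gripper_force: 0.0
```

>>> {"api": "pendant", "payload": {"plan": "0 0 -0.8 0 0.058;0 0 -0.8 0 0.058;0 0 0 0 0.058"}}

```text
time: 8.95
ee_pos: [0.4338, 0.2668, 0.1607]
tool_rot: [2.466, 1.945, 0.012]
force: [0.2, 0.7, -1.0]
gripper_width: 0.0578
gripper_force: 0.0
```

Run:
```python
from h import *
from cell import r
to(.5555,-.2238,.16,-25.3)
d=r.get_image("wrist"); cv2.imwrite("pics/w4.png",d["img"][:,:,::-1])
```

```text
y ang -13.47 tilt [ 0.0066  0.0038 -1.    ] d(before turn) [-4.488e-01  2.327e-01 -3.000e-04] turn 0.2065 q [-0.236  0.275 -0.511  2.023  0.175  0.877 -1.077] F [ 0.16  0.67 -0.96] M [ 0.012 -0.071 -0.002] t 8.95 w 0.05779602853828509
```

View pics/w4.png

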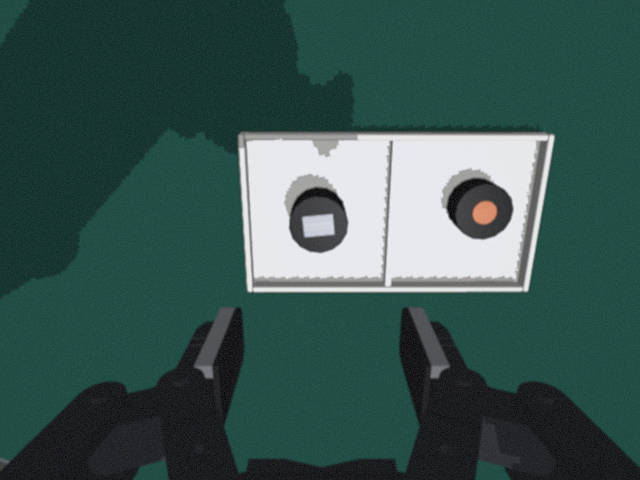

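The specimen stands upright, metal face up, in the empty half at (318,222) px. The other mount is undisturbed. Next is the screw.

Scaled: -0.036 m is -0.72, -0.02 m is -0.4.

>>> {"api": "pendant", "payload": {"plan": "-0.4 0.2 0 0 0.058;-0.72 0.38 0 0 0.058;-0.72 0.38 0 0 0.058;-0.72 0.38 0 0 0.058;-0.72 0.38 0 0 0.058;-0.72 0.38 0 0 0.058;-0.72 0.38 0 0 0.058;-0.72 0.38 0 0 0.058"}}

```text
time: 9.8
ee_pos: [0.5072, -0.0343, 0.1549]
tool_rot: [-2.466, -1.945, 0.001]
force: [1.4, 0.8, 0.6]
gripper_width: 0.0583
gripper_force: 0.0
```

>>> {"api": "pendant", "payload": {"plan": "-0.72 0.38 0 0 0.058;-0.72 0.38 0 0 0.058;-0.72 0.38 0 0 0.058;-0.72 0.38 0 0 0.058;-0.6 0.3 0 0.5 0.058;0 0 0 0.5 0.058;0 0 0 0 0.058"}}

```text
time: 10.5
ee_pos: [0.5549, -0.2236, 0.1543]
tool_rot: [-2.65, -1.685, 0.001]
force: [0.0, -0.1, 0.3]
gripper_width: 0.0581
gripper_force: 0.0
```

Run:
```python
from h import *
from cell import r
to(.5555,-.2238,.16,-25.3)
```

```text
y ang -25.12 tilt [-1.5e-03  6.0e-04 -1.0e+00] d(before turn) [ 0.      0.0006 -0.0057] turn 0.0032 q [ 0.439  0.391 -0.205  1.843  0.097  0.919 -0.249] F [ 0.03 -0.11  0.33] M [ 0.048 -0.033 -0.014] t 10.5 w 0.058063434162370565
```

Scaled: 0.03 m is 0.6, 0.02 m is 0.4, 0.003 rad is 0.015.

>>> {"api": "pendant", "payload": {"plan": "0 0.012 0.6 0.015 0.05;0 0 0.6 0 0.04;0 0 0.4 0 0.035;0 0 0.2 0 0.03;0 0 0.11 0 0.026;0 0 0 0 0.022"}}

```text
time: 11.1
ee_pos: [0.5561, -0.2228, 0.0596]
tool_rot: [-2.649, -1.688, 0.0]
force: [-0.3, 0.6, -0.7]
gripper_width: 0.0219
gripper_force: 0.0
```

Run:
```python
from h import *
from cell import r
to(.5555,-.2238,.058,-25.3)
d=r.get_image("wrist"); cv2.imwrite("pics/w5.png",d["img"][:,:,::-1])
np.save("w5.npy",np.array([d["vfov"],d["cx"],d["cy"]]+list(np.array(d["view"]).ravel())))
```

```text
y ang -25.01 tilt [-3.e-04  4.e-04 -1.e+00] d(before turn) [-0.0012 -0.0001  0.0016] turn 0.0051 q [ 0.422  0.513 -0.189  1.902  0.137  0.74  -0.282] F [-0.31  0.6  -0.72] M [-0.012  0.026 -0.014] t 11.1 w 0.021891622375393868
```

View pics/w5.png

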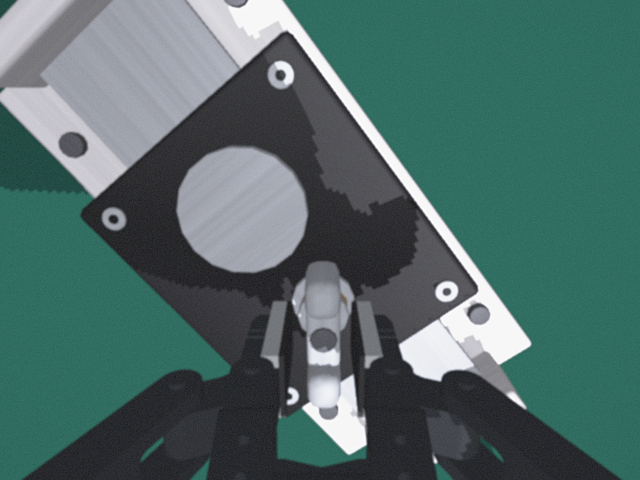

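The wing stands upright in the picture, midway between the pads, with the hub dot at (322,340) px.

Run:
```python
from h import *
c=ld("w5.npy")
for z in (.071,.0715): print(onz(c,(322.5,340),z))
print(onz(c,(323,295),.0793),onz(c,(324,390),.0793))
```

```text
[ 0.5545658  -0.22503515  0.071     ]
[ 0.55470038 -0.22474262  0.0715    ]
[ 0.56398986 -0.20509356  0.0793    ] [ 0.54876397 -0.23870964  0.0793    ]
```

>>> {"api": "pendant", "payload": {"plan": "0 0 0 0 0.016;0 0 0 0 0.012;0 0 0 0 0.008;0 0 0 0 0.008;0 0 0 0 0.008"}}

```text
time: 11.65
ee_pos: [0.5566, -0.2234, 0.0605]
tool_rot: [2.65, 1.685, 0.001]
force: [-1.0, 0.3, 6.5]
gripper_width: 0.0099
gripper_force: 60.7
```

```bash
python3 -c "
from h import *
to(.5555,-.2238,.058,-25.3)"
```

```text
y ang -25.09 tilt [ 1.2e-03 -3.0e-04 -1.0e+00] d(before turn) [-0.0009 -0.0008  0.0025] turn 0.0036 q [ 0.422  0.512 -0.189  1.901  0.137  0.74  -0.283] F [-1.    0.31  6.48] M [0.16  0.283 0.045] t 11.65 w 0.00994038694228001
```

Scaled: -0.001 m is -0.02, -0.0006 m is -0.012.

>>> {"api": "pendant", "payload": {"plan": "0 0 0 0 0.016;0 0 0 0 0.018;-0.02 -0.012 0.04 0 0.018;0 0 0 0 0.014;0 0 0 0 0.01;0 0 0 0 0.006;0 0 0 0 0.006;0 0 0 0 0.006"}}

```text
time: 12.45
ee_pos: [0.5558, -0.2244, 0.0578]
tool_rot: [2.65, 1.685, 0.001]
force: [3.8, -1.8, -1.5]
gripper_width: 0.0106
gripper_force: 59.2
```

```bash
python3 -c "
from h import *
to(.5552,-.2240,.058,-25.3)"
```

```text
y ang -25.11 tilt [ 1.4e-03 -6.0e-04 -1.0e+00] d(before turn) [ 0.0001 -0.0007 -0.0002] turn 0.0034 q [ 0.423  0.515 -0.188  1.903  0.138  0.734 -0.282] F [ 3.83 -1.8  -1.47] M [-0.647 -0.909  0.042] t 12.45 w 0.010632137019310593
```

>>> {"api": "pendant", "payload": {"plan": "0 0 0 0.25 0.006;0 0 0 0.5 0.006;0 0 0 0.5 0.006;0 0 0 0.5 0.006"}}

```text
time: 12.85
ee_pos: [0.5555, -0.2241, 0.0577]
tool_rot: [2.906, 1.192, 0.001]
force: [2.0, -1.6, -0.8]
gripper_width: 0.0105
gripper_force: 59.3
```

```bash
python3 -c "
from h import *
to(.5552,-.2240,.058,-25.3)"
```

```text
y ang -45.39 tilt [ 7.e-04 -2.e-04 -1.e+00] d(before turn) [-0.0001 -0.0003 -0.0003] turn -0.3507 q [ 0.355  0.51  -0.101  1.908  0.074  0.726 -0.581] F [ 2.   -1.57 -0.8 ] M [-0.195 -0.461  0.013] t 12.85 w 0.0104753018964617
```

Scaled: 0.00003 m is 0.0006, 0.12 rad is 0.6.

>>> {"api": "pendant", "payload": {"plan": "0 0 0.0006 0.6 0.006;0 0 0.0006 0.6 0.006;0 0 0.0006 0.6 0.006;0 0 0.0006 0.6 0.006"}}

```text
time: 13.25
ee_pos: [0.5552, -0.2236, 0.0575]
tool_rot: [-3.106, -0.466, -0.0]
force: [0.2, 0.7, 1.5]
gripper_width: 0.0105
gripper_force: 59.6
```

```bash
python3 -c "
from h import *
to(.5552,-.2240,.058,-25.3)"
```

```text
y ang -72.93 tilt [-1.e-04  4.e-04 -1.e+00] d(before turn) [-0.0001  0.0004 -0.0005] turn -0.8312 q [ 0.261  0.509  0.019  1.915 -0.014  0.718 -0.985] F [0.22 0.74 1.49] M [ 0.523 -0.001  0.04 ] t 13.25 w 0.01047705108772839
```

Scaled: 0.00002 m is 0.0004, 0.08 rad is 0.4.

>>> {"api": "pendant", "payload": {"plan": "0 0 0.0004 0.4 0.006;0 0 0.0004 0.4 0.006;0 0 0 0 0.006"}}

```text
time: 13.55
ee_pos: [0.5552, -0.2234, 0.0575]
tool_rot: [-3.134, -0.224, 0.0]
force: [-0.0, 0.7, 2.4]
gripper_width: 0.0105
gripper_force: 64.6
```

```bash
python3 -c "
from h import *
to(.5552,-.2240,.058,-25.3)"
```

```text
y ang -81.81 tilt [-3.e-04  0.e+00 -1.e+00] d(before turn) [-0.      0.0006 -0.0005] turn -0.9863 q [ 0.23   0.509  0.058  1.917 -0.043  0.717 -1.115] F [-0.03  0.71  2.43] M [0.342 0.042 1.145] t 13.55 w 0.010482324569823087
```

>>> {"api": "pendant", "payload": {"plan": "0 0 0.0004 0.4 0.006;0 0 0.0004 0.4 0.006;0 0 0 0 0.006"}}

```text
time: 13.85
ee_pos: [0.5543, -0.2236, 0.0574]
tool_rot: [-3.141, 0.024, 0.003]
force: [-6.2, -0.2, 7.9]
gripper_width: 0.0104
gripper_force: 113.9
```

```bash
python3 -c "
from h import *
to(.5552,-.2240,.058,-25.3)"
```

```text
y ang -90.88 tilt [-0.0019  0.     -1.    ] d(before turn) [ 0.0009  0.0003 -0.0006] turn -1.1446 q [ 0.199  0.51   0.099  1.919 -0.072  0.717 -1.247] F [-6.23 -0.2   7.92] M [0.341 1.373 2.065] t 13.85 w 0.01044872129725705
```

Seat reached: the moment about z jumped between tool y angles of -73° and -82°. That agrees with the wings lying along the stage's x, at -76.5°. I'll back off to zero torque to confirm the reference.

Scaled: -0.08 rad is -0.4.

>>> {"api": "pendant", "payload": {"plan": "0 0 0 -0.4 0.006;0 0 0 -0.4 0.006;0 0 0 0 0.006"}}

```text
time: 14.15
ee_pos: [0.5552, -0.2234, 0.0574]
tool_rot: [-3.132, -0.231, -0.0]
force: [0.2, 2.0, 1.8]
gripper_width: 0.0099
gripper_force: 64.6
```

```bash
python3 -c "
from h import *
to(.5552,-.2240,.058,-76.55)"
```

```text
y ang -81.55 tilt [-0.e+00  6.e-04 -1.e+00] d(before turn) [-0.      0.0006 -0.0006] turn -0.0873 q [ 0.232  0.509  0.056  1.917 -0.042  0.717 -1.111] F [0.22 2.01 1.84] M [ 0.889 -0.116  1.051] t 14.15 w 0.009881244656333912
```

>>> {"api": "pendant", "payload": {"plan": "0 0 0 -0.25 0.006;0 0 0 0 0.006"}}

```text
time: 14.35
ee_pos: [0.5552, -0.2235, 0.0574]
tool_rot: [-3.126, -0.303, -0.0]
force: [0.2, 3.6, 2.5]
gripper_width: 0.0103
gripper_force: 60.2
```

```bash
python3 -c "
from h import *
to(.5552,-.2240,.058,-76.55)"
```

```text
y ang -78.94 tilt [ 0.e+00  7.e-04 -1.e+00] d(before turn) [-0.0001  0.0005 -0.0006] turn -0.0418 q [ 0.241  0.509  0.044  1.916 -0.034  0.717 -1.073] F [0.24 3.59 2.51] M [ 1.08  -0.186  0.59 ] t 14.35 w 0.010297116734676532
```

>>> {"api": "pendant", "payload": {"plan": "0 0 0 -0.15 0.006;0 0 0 0 0.006"}}

```text
time: 14.55
ee_pos: [0.5552, -0.2236, 0.0574]
tool_rot: [-3.122, -0.349, -0.0]
force: [-0.2, 5.4, 3.0]
gripper_width: 0.0102
gripper_force: 59.9
```

```bash
python3 -c "
from h import *
to(.5552,-.2240,.058,-76.55)"
```

```text
y ang -77.23 tilt [ 0.e+00  5.e-04 -1.e+00] d(before turn) [-0.0001  0.0004 -0.0006] turn -0.0118 q [ 0.247  0.509  0.037  1.916 -0.028  0.718 -1.048] F [-0.21  5.42  3.03] M [ 1.366 -0.167  0.117] t 14.55 w 0.01020109064233024
```

>>> {"api": "pendant", "payload": {"plan": "0 0 0 -0.1 0.006;0 0 0 0 0.006"}}

```text
time: 14.75
ee_pos: [0.5552, -0.2236, 0.0574]
tool_rot: [-3.118, -0.38, -0.0]
force: [0.3, 3.9, 4.0]
gripper_width: 0.0106
gripper_force: 59.9
```

```bash
python3 -c "
from h import *
to(.5552,-.2240,.058,-76.55)"
```

```text
y ang -76.12 tilt [ 0.e+00  5.e-04 -1.e+00] d(before turn) [-0.0001  0.0004 -0.0006] turn 0.0075 q [ 0.25   0.509  0.032  1.916 -0.025  0.718 -1.031] F [0.26 3.95 4.01] M [ 1.297 -0.194 -0.042] t 14.75 w 0.010611819624444475
```

Torque crosses zero at about -76.5°, so the seat reference is confirmed. Now I back off 90° to a tool y angle of about 13.5°.

Scaled: -0.00003 m is -0.0006, -0.13 rad is -0.65.

>>> {"api": "pendant", "payload": {"plan": "0 0 -0.0006 -0.5 0.006;0 0 -0.0006 -0.65 0.006;0 0 -0.0006 -0.65 0.006;0 0 -0.0006 -0.65 0.006;0 0 -0.0006 -0.65 0.006;0 0 -0.0006 -0.65 0.006;0 0 -0.0006 -0.65 0.006;0 0 -0.0006 -0.65 0.006"}}

```text
time: 15.55
ee_pos: [0.5559, -0.2245, 0.0578]
tool_rot: [2.541, 1.845, 0.002]
force: [5.3, 0.2, -0.4]
gripper_width: 0.0107
gripper_force: 59.4
```

>>> {"api": "pendant", "payload": {"plan": "0 0 -0.0006 -0.65 0.006;0 0 -0.0006 -0.65 0.006;0 0 -0.0006 -0.65 0.006;0 0 -0.0006 -0.5 0.006;0 0 0 -0.25 0.006;0 0 0 0 0.006;0 0 0 0 0.006"}}

```text
time: 16.25
ee_pos: [0.5566, -0.2246, 0.0581]
tool_rot: [1.962, 2.45, 0.002]
force: [9.1, 0.1, -3.2]
gripper_width: 0.0106
gripper_force: 59.2
```

```bash
python3 -c "
from h import *
to(.5552,-.2240,.058,13.6)"
```

```text
y ang 12.63 tilt [ 3.2e-03 -5.0e-04 -1.0e+00] d(before turn) [ 0.0009 -0.0013  0.0001] turn -0.0169 q [ 0.549  0.531 -0.35   1.895  0.256  0.756  0.277] F [ 9.05  0.08 -3.23] M [-0.004 -1.911  0.093] t 16.25 w 0.010583004993567798
```

>>> {"api": "pendant", "payload": {"plan": "0 0 0 -0.08 0.006;0 0 0 0 0.006;0 0 0 0 0.006;0 0 0 0 0.006"}}

```text
time: 16.65
ee_pos: [0.5566, -0.2246, 0.0581]
tool_rot: [1.942, 2.466, 0.002]
force: [8.9, -1.6, -3.6]
gripper_width: 0.0103
gripper_force: 59.2
```

```bash
python3 - <<'E'
from h import *
from cell import r
to(.5552,-.2240,.058,13.5)
d=r.get_image("wrist"); t=r.get_image("top")["img"][200:330,370:580]
o=np.zeros((600,800,3),np.uint8); o[:360,:480]=cv2.resize(d["img"],(480,360)); o[362:362+234,:378]=cv2.resize(t,(378,234),interpolation=3)
o[:400,480:800]=cv2.resize(d["img"][230:430,240:400],(320,400),interpolation=3)
cv2.imwrite("pics/fin.png",o[:,:,::-1]); print(np.abs(r.observe()["qd"]).max())
E
```

```text
y ang 13.54 tilt [ 3.1e-03 -7.0e-04 -1.0e+00] d(before turn) [ 0.001  -0.0013  0.0001] turn 0.0008 q [ 0.551  0.532 -0.353  1.894  0.259  0.756  0.29 ] F [ 8.93 -1.61 -3.55] M [-0.05  -1.88   0.015] t 16.65 w 0.010347807052354477
0.001890558227360044
```

View pics/fin.png

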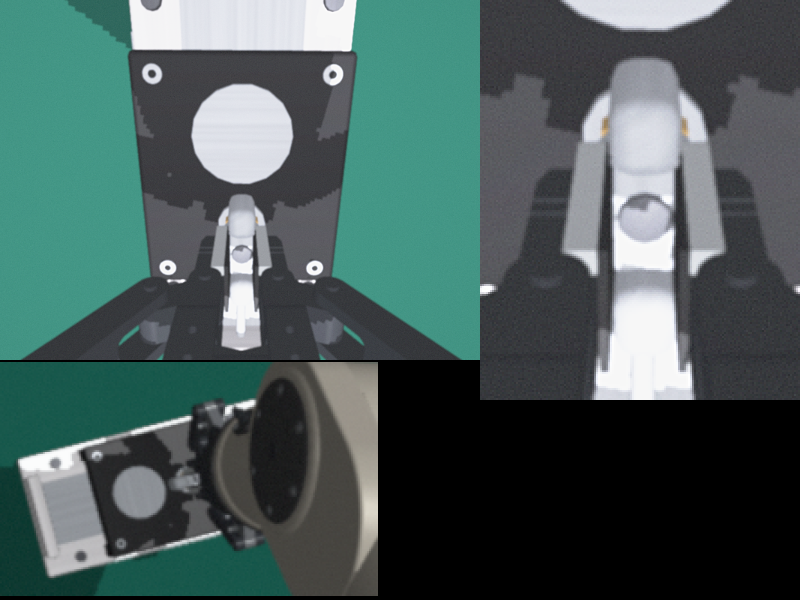

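The wing is square between the pads, lying along the stage's y at (240,225) px. The grip is holding and the arm is still, so I'm handing in.

```bash
python3 -c "
from cell import r
print(r.hand_in())"
```

```text
the job is handed in; nothing more can be done
None
```

I handed the job in at about 17 s: the specimen stands upright, metal face up, in the tray's empty half, and the wing screw was turned clockwise to its seat, backed off a quarter turn (about 90° by the measured tool angle) and is still held in the fingers; the result of the judging was not shown.

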